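Open a roll winder's rollers by one turn of its hand wheel

ROBOT

A 6-joint arm with a two-finger parallel gripper is mounted at the origin on the work surface. World frame = base frame: x ahead of the robot, y to its left, z up, the work surface at z = 0. Lengths are in m, angles in degrees, forces in N, time in s.
With the tool pointing down it reaches from about 0.325 to 0.9 m from the base axis. Payload 3.5 kg.
Tool frame: the origin (TCP) lies on the centre line of the jaws, within the pads' length; the fingertips stand 22 mm ahead of it and the grasp point (between the pads) lies 3 mm ahead of it; x points along the fingers, y is the direction in which the jaws open and shut, and the axes are right-handed (so a half turn about x gives the same grasp; the last joint's range is limited). The gripper opens to 85 mm and grips with 20 to 120 N. Pads are 22 mm wide; open, the fingers measure 114 mm over their backs; the gripper's body (76 mm by 85 mm) begins 54 mm behind the grasp point. The pads swing forward as they close: fully open they stand 13 mm farther back than shut.
Start: joints at [-73.533, 15.837, -1.513, 72.651, 0, 84.076], TCP at [0.238, -0.578, 0.253] pointing down, gripper open.
Joint ranges: [-178.77, 178.77], [-48.84, 107.48], [-61.69, 71.31], [-111.58, 123.2], [-90, 87.43], [-180, 180]. Speed limits (degrees/s): [147.25, 147.25, 180, 180, 180, 180].

INTERFACE

Orientations are given as [roll, pitch, yaw] about the fixed x, y, z axes, in that order (R = Rz(yaw) Ry(pitch) Rx(roll)).
In Python, from station import r gives the robot as it stands. Calls block until the motion is done:
- r.goto(position, orientation): joint-space move of the TCP to a pose.
- r.move_l(position, rotation=None, vel=0.15, force_limit=None): straight line of the TCP; rotation=None keeps the orientation; vel is the mean speed in m/s. With force_limit (N) it stops when the force on the tool has changed by that much, and returns True; else False.
- r.move_j(angles): joint-space move.
- r.grip(opening): finger opening in m; the grip force is fixed at half the most; returns when the fingers have stopped.
- r.dwell(seconds).
- r.ik(position, orientation): joint angles nearest the present ones, or None.
- r.read_state(): the state.
- r.read_camera(name): name is "scene" or "top" or "wrist"; returns the picture (400x640x3 uint8, red, green, blue); there is no depth.
- r.get_calibration(name): a dict with "intrinsics" (3x3 intrinsics, pixels), "dist" ([k1, k2, p1, p2, k3] as OpenCV has them; the pictures are not rectified), "R" (3x3) and "t" (3): a world point X has camera coordinates R X + t; the wrist camera has in their place "hand_eye" (4x4, takes a point from camera to tool coordinates, whose origin is the TCP and whose axes are the tool frame's). Camera axes: x right, y down, z forward; pixel columns grow to the right and rows downward; lengths in m; the calibration is good to about 2 mm. A picture is of the moment at which its call begins: read the wrist's pose just before it. get_calibration takes no time and is no camera call.
A pose or a line that the arm cannot do raises r.IKError and nothing moves.
- r.sign_off(): hands the job in, once; it reports no verdict.
The state is a dict: "time_s": time; "qpos": joint angles; "joint_velocities": joint speeds; "tau": joint torques, N m; "tcp_pos": TCP position; "tool_rot": TCP orientation; "wrist_force": force on the tool from outside, world axes, zero at the start; "moment": the same for the moment, N m; "width": finger opening in m.
Only numpy, scipy, OpenCV 4.12 (cv2) and the standard library are available. Lean on these libraries where they do the work, as an engineer would, in place of code of your own. Each camera call takes 0.05 s, during which the arm holds its last target. There are 200 camera calls.

TASK

The next wallpaper is a thick embossed one, so open the gap between the winder's rollers by exactly one turn: with closed fingers, push the hand wheel on top of the winder round by its upright handle, counter-clockwise seen from above, through one full turn until the handle is back where it started. Push the handle gently without gripping it, leave the things lying and standing on the winder where they are, and finish clear of the machine.

Things in the scene. Friction and masses are not known exactly. Their poses are not given: they have to be found in the camera images.
- winder: blue bench roll winder, 630 mm wide, fixed to the table; two side frames joined by a top beam (upper face 227 mm above the table, 85 mm deep); origin on the table straight below the hand wheel's axis; its x axis points away from the robot side, its y axis along the rollers to the left, z up
- wheel_axis (a point): point on the hand wheel's upright axis, 273 mm above the table, level with the foot of the handle; the iron wheel (hub, three spokes, rim 177 mm across over all) lies flat just above the top beam: rim top at 269 mm, hub and spindle end (44 mm, then 20 mm across) up to 291 mm
- grip: upright polished steel handle on the rim, at the end of one spoke, 80 mm from the wheel's axis; 25 mm thick, 60 mm tall, its origin at the middle of its foot 273 mm above the table (top at 333 mm); it turns freely on its own pin, so its own yaw means nothing
- wheel (a joint): angle of the hand wheel in rad, growing counter-clockwise seen from above, which raises the pressure roller (6 mm a turn). At 0 the handle points along the winder's +x axis and the roller is fully down (a stop); the other stop is at three turns (18.85). It starts anywhere between 0.3 and 5.9. Turning it takes about 3 to 5 N at the handle; it stays where it is left
- masking_tape: roll of masking tape, 90 mm across, 24 mm tall, lying on the winder's top beam, to the left of the wheel; bystander, origin at the centre of its underside
- oil_bottle: white oil bottle, 34 mm across, 85 mm tall, standing on the winder's top beam, to the right of the wheel; bystander, origin at the centre of its underside
- paste_brush: brush lying on the winder's feed board, the low board on the robot's side; bystander, origin at its underside
- seam_roller: wallpaper seam roller with a wooden handle, 180 mm long, lying on the feed board too; bystander, origin at its underside

How it is judged:
By the outcome, as a careful person would: the job done as asked, in the order asked, and still so for the second after the job is handed in, with the robot touching nothing.
It also fails if it takes over 58 s, if anything falls off the work surface, if the arm or the gripper's body presses on something with over 40 N, if the wrist force passes 120 N, or if a joint passes its speed limit or range.

## Working session

There is one attempt and no reset: what is moved stays moved. The work goes in short steps, each a Python script; the robot and the scene stay as the last script left them, time stands still between calls to the robot, and variables do not carry over. Pictures are saved under pics/ and viewed, about 8 in all and at most 12, crops included, and the job is handed in when it is done.

```bash
mkdir -p pics; python3 - <<'E'
from station import r
import cv2, numpy as np
for n in("scene","top"):
    im=r.read_camera(n); cv2.imwrite(f"pics/{n}0.png",im[:,:,::-1])
    c=r.get_calibration(n); print(n,np.round(c["intrinsics"],1).tolist(),c["dist"],np.round(c["R"],3).tolist(),np.round(c["t"],3)); print(-np.array(c["R"]).T@c["t"])
print(r.read_state())
print(r.get_calibration("wrist"))
E
```

```text
scene [[474.0, 0.0, 326.4], [0.0, 474.0, 198.5], [0.0, 0.0, 1.0]] [-0.0857164  0.         0.         0.         0.       ] [[0.996, 0.083, -0.006], [0.058, -0.739, -0.671], [-0.061, 0.668, -0.741]] [-0.558  0.087  0.902]
[ 0.60583307 -0.49196076  0.72297667]
top [[370.6, 0.0, 314.8], [0.0, 370.6, 203.8], [0.0, 0.0, 1.0]] [-0.03085237  0.          0.          0.          0.        ] [[-0.007, -1.0, 0.016], [-0.998, 0.006, -0.065], [0.065, -0.016, -0.998]] [0.025 0.576 0.861]
[0.51944357 0.0352375  0.89641051]
{'time_s': 0.1, 'qpos': array([-7.35330283e+01,  1.58769945e+01, -1.58983481e+00,  7.26525078e+01,
       -1.00661942e-03,  8.40754709e+01]), 'joint_velocities': array([ 0.06888104, -0.09485844,  0.1561954 , -0.00202605,  0.11194907,
       -0.0162887 ]), 'tau': array([ 2.74534941e-04, -4.46708894e+01,  2.96128142e+01,  8.50860350e-03,
        1.76375437e-06, -3.68679039e-06]), 'tcp_pos': array([ 0.23787674, -0.57723508,  0.25223919]), 'tool_rot': array([-95.44124614,  89.88065864, 106.95025573]), 'wrist_force': array([ 0.72296958,  0.62055123, -0.41783269]), 'moment': array([ 0.00873563, -0.00706117,  0.01649321]), 'width': 0.08506539226634743}
{'intrinsics': array([[298.9234659 ,   0.        , 318.46832573],
       [  0.        , 298.9234659 , 200.02040182],
       [  0.        ,   0.        ,   1.        ]]), 'dist': array([0.01261707, 0.        , 0.        , 0.        , 0.        ]), 'hand_eye': array([[ 6.19135658e-05, -2.64709796e-01,  9.64328118e-01,
        -1.19657544e-01],
       [ 9.99999505e-01, -9.41153533e-04, -3.22552137e-04,
         5.56373490e-04],
       [ 9.92963526e-04,  9.64327661e-01,  2.64709607e-01,
        -6.65034618e-02],
       [ 0.00000000e+00,  0.00000000e+00,  0.00000000e+00,
         1.00000000e+00]])}
```

View pics/scene0.png

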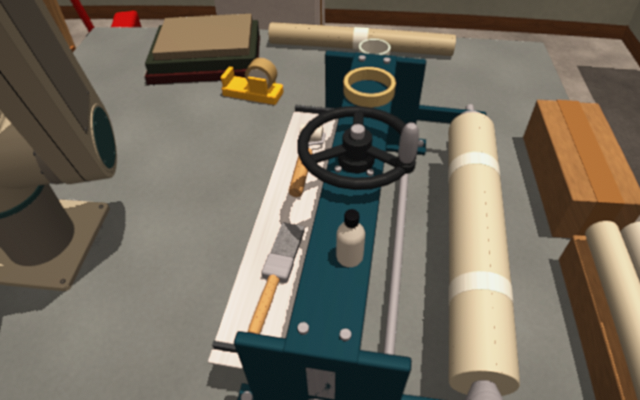

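View pics/top0.png

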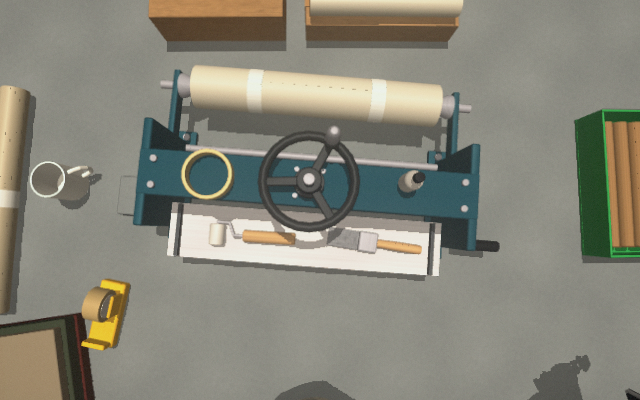

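The scene picture shows the hub at (358,130), the handle at (409,145) and the bottle at (350,240). The top picture shows the hub at (309,179), the handle knob at (334,133), the tape at (207,174) and the bottle at (412,179). Next I'll measure the wheel.

```bash
cat > h.py <<'E'
from station import r
import cv2, numpy as np
def ray(n,uv):
    c=r.get_calibration(n); R,t=np.array(c["R"]),np.array(c["t"])
    p=cv2.undistortPoints(np.array([[uv]],float),c["intrinsics"],c["dist"])[0,0]
    return -R.T@t, R.T@np.array([p[0],p[1],1])
def onz(n,uv,z):
    o,d=ray(n,uv); return o+d*(z-o[2])/d[2]
def rimfit(im):  # top view: black rim outline -> points on z=0.262, circle
    g=im.astype(int); m=(g.max(2)<48).astype(np.uint8); 
    mm=np.zeros_like(m); cv2.circle(mm,(309,180),60,1,-1); m=m*mm
    cs,_=cv2.findContours(m,cv2.RETR_EXTERNAL,cv2.CHAIN_APPROX_NONE)
    c=max(cs,key=cv2.contourArea); P=np.array([onz("top",p[0].astype(float),0.262)[:2] for p in c])
    for _ in range(8):
        s=np.linalg.lstsq(np.c_[2*P,np.ones(len(P))],(P**2).sum(1),rcond=None)[0]; rr=np.sqrt(s[2]+s[:2]@s[:2])
        e=abs(np.hypot(*(P-s[:2]).T)-rr); P=P[e<max(.002,np.percentile(e,90))]
    return s[:2],rr,len(P)
E
python3 - <<'E'
from h import *
im=cv2.imread("pics/top0.png"); print("rim",rimfit(im))
print("hub",onz("top",(309,179),.291),onz("scene",(358,130),.291))
print("knob",onz("top",(334,132),.333)); 
for uv in((410,127),(407,163)): print("scene h",[onz("scene",uv,z) for z in(.273,.333)])
print("bottle",onz("top",(418,177),.312),"tape",onz("top",(207,174),.251))
for px in((152,158),(465,182),(150,184),(466,209)): print(onz("top",px,.227))
t=cv2.resize(im[110:250,240:440],None,fx=4,fy=4,interpolation=cv2.INTER_CUBIC)
s=cv2.resize(cv2.imread("pics/scene0.png")[90:220,280:440],None,fx=4,fy=4,interpolation=cv2.INTER_CUBIC)
cv2.imwrite("pics/t4.png",t);cv2.imwrite("pics/s4.png",s)
E
```

```text
rim (array([351.77258504,  -1.90708369]), np.float64(351.19860351334984), 4)
hub [0.59972794 0.03473199 0.291     ] [0.60422422 0.03147514 0.291     ]
knob [ 0.66716688 -0.00431663  0.333     ]
scene h [array([0.68112357, 0.06649525, 0.273     ]), array([ 0.67108431, -0.00796942,  0.333     ])]
scene h [array([ 0.67410831, -0.01196196,  0.273     ]), array([ 0.66500447, -0.07596512,  0.333     ])]
bottle [ 0.59940438 -0.13953972  0.312     ] tape [0.61484162 0.21332596 0.251     ]
[0.64847342 0.32092366 0.227     ]
[ 0.60149013 -0.25205601  0.227     ]
[0.60077238 0.32343202 0.227     ]
[ 0.55178034 -0.25221913  0.227     ]
```

View pics/t4.png

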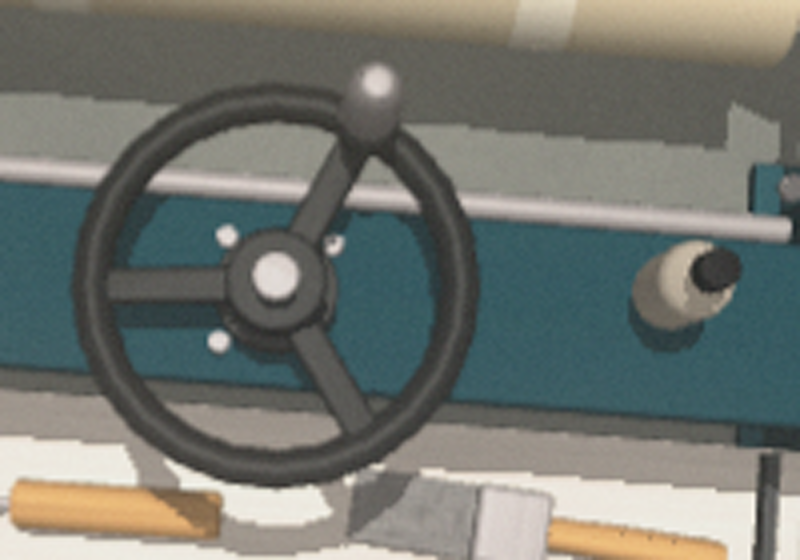

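View pics/s4.png

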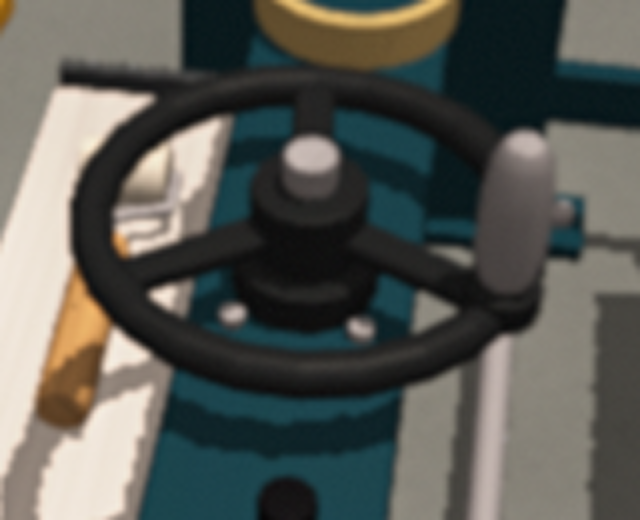

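The top crop shows the rim spanning columns 74–479 and rows 84–486, the spindle at (275,274) and the knob tip near (378,85). The scene crop shows the spindle end at (311,153), the handle foot near (508,290) and the handle tip near (526,140).

```bash
python3 - <<'E'
from h import *
T=lambda x,y:(x/4+240-.4,y/4+110-.4); S=lambda x,y:(x/4+280-.4,y/4+90-.4)
def tri(a,b):
    o1,d1=ray("top",a);o2,d2=ray("scene",b)
    s=np.linalg.lstsq(np.c_[d1,-d2],o2-o1,rcond=None)[0];p,q=o1+s[0]*d1,o2+s[1]*d2
    return (p+q)/2,np.linalg.norm(p-q)
print("spindle tri",tri(T(275,274),S(311,153)),onz("top",T(275,274),.291),onz("scene",S(311,153),.291))
E_=[onz("top",T(*p),.262)[:2] for p in((74,285),(479,285),(277,84),(277,486))]
print("rim c",(E_[0]+E_[1])/2,(E_[2]+E_[3])/2,np.linalg.norm(E_[0]-E_[1]),np.linalg.norm(E_[2]-E_[3]))
print("rim scene", (onz("scene",S(74,205),.262)+onz("scene",S(535,205),.262))/2)
print("knob tri",tri(T(378,85),S(526,142)),onz("top",T(378,85),.328),onz("scene",S(526,142),.328))
print("foot scene",onz("scene",S(508,292),.273), "top",onz("top",T(366,140),.275))
# IK check around circle for several yaws
c=np.array([.601,.033])
for yaw in range(-180,180,45):
    q=[r.ik([*(c+.08*np.array([np.cos(a),np.sin(a)])),.307],[0,90,yaw]) for a in np.linspace(0,6.28,13)]
    if any(x is None for x in q): print(yaw,"none");continue
    q=np.array(q);print(yaw,q.min(0).round(),q.max(0).round())
E
```

```text
spindle tri (array([0.60218109, 0.03590112, 0.29100569]), np.float64(0.00191200576896524)) [0.60122345 0.0357921  0.291     ] [0.60312147 0.03617255 0.291     ]
rim c [0.60038993 0.03503096] [0.60120686 0.03498595] 0.17449134846307962 0.1743434226441729
rim scene [0.60178608 0.04158074 0.262     ]
knob tri (array([ 0.67087983, -0.00441327,  0.33280942]), np.float64(0.0035907089066410246)) [ 0.67030318 -0.00484391  0.328     ] [0.67351461 0.00229309 0.328     ]
foot scene [ 0.67358267 -0.01120391  0.273     ] top [ 0.66058798 -0.00321243  0.275     ]
-180 [ -11.    4.   -9.   77.    0. -179.] [  5.  21.  11.  81.   0. 177.]
-135 [-11.   4.  -9.  77.   0. 124.] [  5.  21.  11.  81.   0. 140.]
-90 [-11.   4.  -9.  77.   0.  79.] [ 5. 21. 11. 81.  0. 95.]
-45 [-11.   4.  -9.  77.   0.  34.] [ 5. 21. 11. 81.  0. 50.]
0 [-11.   4.  -9.  77.   0. -11.] [ 5. 21. 11. 81.  0.  5.]
45 [-11.   4.  -9.  77.   0. -56.] [  5.  21.  11.  81.   0. -40.]
90 [ -11.    4.   -9.   77.    0. -101.] [  5.  21.  11.  81.   0. -85.]
135 [ -11.    4.   -9.   77.    0. -146.] [   5.   21.   11.   81.    0. -130.]
```

Axis is at (0.6013, 0.0355). The handle is at (0.670, -0.005), which gives a radius of 80 mm as it should, at -30° in world. Next I close the fingers and approach from behind to feel for contact.

```bash
cat >> h.py <<'E'
C=np.array([.6013,.0355]); Z=.307; RPY=[0,90,-129]
def pt(deg,z=Z): a=np.radians(deg); return [C[0]+.08*np.cos(a),C[1]+.08*np.sin(a),z]
def ang(): p=r.read_state()["tcp_pos"][:2]-C; return np.degrees(np.arctan2(p[1],p[0])),np.hypot(*p)
E
python3 - <<'E'
from h import *
r.grip(0.0)
p=r.read_state()["tcp_pos"]; r.move_l([p[0],p[1],.45],vel=.25)
r.goto(pt(-58,.45),RPY); r.move_l(pt(-58),vel=.12); r.dwell(.3)
s=r.read_state(); print(s["time_s"],s["tcp_pos"],s["width"],s["wrist_force"],ang())
hit=r.move_l(pt(-40),vel=.02,force_limit=2)
s=r.read_state(); print(hit,s["time_s"],s["tcp_pos"],s["wrist_force"],ang())
for n in("top","scene"): cv2.imwrite(f"pics/{n}1.png",r.read_camera(n)[:,:,::-1])
a=cv2.imread("pics/top1.png")[90:270,220:440];b=cv2.imread("pics/scene1.png")[60:240,260:480]
cv2.imwrite("pics/c1.png",cv2.resize(np.hstack([a,b]),(792,324),interpolation=cv2.INTER_CUBIC))
E
```

```text
5.8583 [ 0.64391731 -0.03235979  0.30747961] 8.29365157336378e-05 [0.29306968 0.91764276 0.59781233] (np.float64(-57.870353584498396), np.float64(0.08013230580202824))
True 6.675 [ 0.65557907 -0.02179579  0.30617601] [-0.60848425 -0.59000336  0.72155088] (np.float64(-46.54876455674925), np.float64(0.07892417134257163))
```

View pics/c1.png

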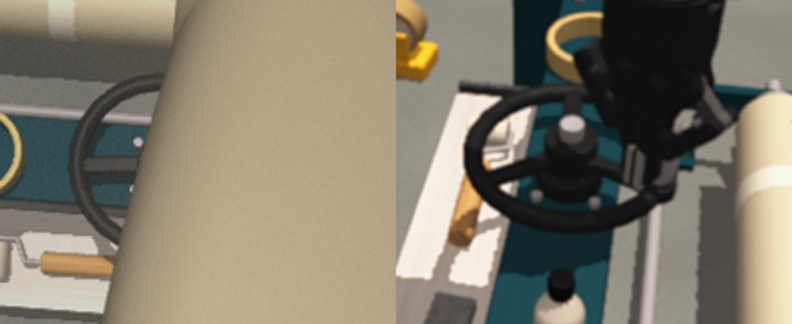

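Contact was felt at a finger angle of -46.5°, 22–23 mm behind the handle, as expected. Now I push along the arc, slowing down and stopping a few degrees short.

```bash
python3 - <<'E'
from h import *
p=-46.5; F=[]
while p<309:
    st=10 if p<270 else 5
    p=min(p+st,309)
    if r.move_l(pt(p),vel=.045 if p<270 else .025,force_limit=25): print("STOP",p,r.read_state()["wrist_force"]); break
    F.append(np.linalg.norm(r.read_state()["wrist_force"]))
s=r.read_state(); print(s["time_s"],ang(),s["wrist_force"],np.round(F,1))
n="scene";cv2.imwrite(f"pics/{n}2.png",r.read_camera(n)[:,:,::-1])
b=cv2.imread("pics/scene1.png")[60:240,260:480];a=cv2.imread("pics/scene2.png")[60:240,260:480]
cv2.imwrite("pics/c2.png",cv2.resize(np.hstack([a,b]),(792,324),interpolation=cv2.INTER_CUBIC))
E
```

```text
24.9333 (np.float64(-50.97434100281249), np.float64(0.08007156745541233)) [-1.64567582 -2.04040274  0.64238932] [ 2.4  1.4  1.4  1.1  7.1 16.2 28.   6.8  6.9  9.3  8.3  6.8  3.   1.5
  0.6  0.3  1.1  1.   0.7  1.6  0.9  1.7  6.1  9.2  9.3  8.2  7.2 10.5
  9.7  8.8  5.3  2.4  1.9  2.2  1.6  1.1  1.2  1.7  1.7  2.7]
```

View pics/c2.png

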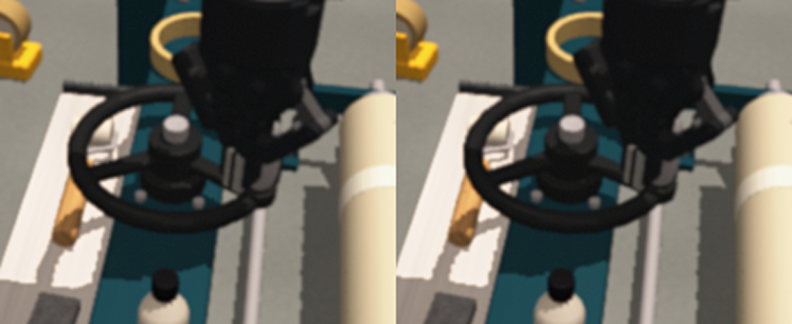

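The left half (now) shows the handle a few degrees short of its starting place in the right half, and the bystanders have not moved. I'll finish the last 4.5°, back off and compare with the first pictures.

```bash
python3 - <<'E'
from h import *
r.move_l(pt(-46.5),vel=.015,force_limit=25); r.dwell(.3); print(ang(),r.read_state()["wrist_force"])
r.move_l(pt(-58),vel=.04); r.move_l(pt(-58,.45),vel=.15)
r.goto([.238,-.578,.45],RPY); r.dwell(.2)
print(r.read_state()["time_s"],r.read_state()["wrist_force"])
W={"top":(110,250,240,440),"scene":(90,220,280,440)}
for n in W:
    im=r.read_camera(n)[:,:,::-1]; cv2.imwrite(f"pics/{n}3.png",im)
    o=cv2.imread(f"pics/{n}0.png"); d=cv2.absdiff(im,o).max(2); print(n,"diff px>40:",(d>40).sum(), np.argwhere(d>40)[:40:4].tolist())
    # shift of handle patch, by phase correlation / template match, sub-pixel
    y0,y1,x0,x1=dict(top=(123,146,320,348),scene=(118,172,395,420))[n]
    g=lambda z:np.float32(cv2.cvtColor(z,cv2.COLOR_BGR2GRAY))
    print(" shift",cv2.phaseCorrelate(g(o)[y0:y1,x0:x1],g(np.ascontiguousarray(im))[y0:y1,x0:x1],cv2.createHanningWindow((x1-x0,y1-y0),cv2.CV_32F)))
a=cv2.imread("pics/top0.png")[110:260,190:450];b=cv2.imread("pics/top3.png")[110:260,190:450]
cv2.imwrite("pics/c3.png",cv2.resize(np.hstack([a,b]),(794,229),interpolation=cv2.INTER_CUBIC))
E
```

```text
(np.float64(-46.302094367829135), np.float64(0.07994431799923657)) [-1.35507459 -1.12868978 -0.22355057]
30.1167 [ 0.39212059 -0.65268578 -0.31211833]
top diff px>40: 1200 [[170, 322], [231, 318], [355, 586], [356, 579], [356, 585], [357, 577], [357, 582], [357, 586], [358, 578], [358, 582]]
 shift ((-0.3368151004350963, -0.24619424691561065), 0.9769358548853132)
scene diff px>40: 580 [[72, 0], [109, 1], [111, 3], [115, 6], [116, 7], [117, 8], [118, 9], [120, 8], [123, 8], [124, 6]]
 shift ((0.6018643907231649, -0.30586346174779067), 0.913145598658809)
```

View pics/c3.png

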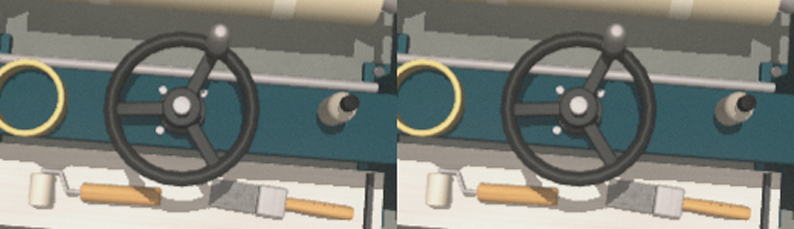

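The two halves match: the handle is back in place, and the tape, bottle, brush and seam roller have not moved. The leftover handle shift is about 0.4 px, roughly 0.6 mm or 0.5°.

```bash
python3 -c "
from station import r
print(r.sign_off())"
```

```text
the job is handed in; nothing more can be done
None
```

I turned the hand wheel one full turn counter-clockwise with closed fingers, backed off, raised the arm clear of the machine, and handed the job in at about 30 s.

- **Turn:** the fingers touched the handle at a finger angle of -46.5° and finished at -46.3° after 360°. Comparing the first and last top pictures puts the handle about 0.6 mm (roughly 0.5°) past its start. The scene view also shows a shift of under 1 px.
- **Other things on the winder:** the tape, bottle, brush and seam roller look unmoved in the before and after pictures.
- **Force:** the push was mostly 1–10 N, but reached 28 N at the fingertips for a moment as a finger corner rode past the handle, about 70° into the turn. That was less gentle than I intended, though well under the 120 N wrist limit. It eased without any correction.
- **Failed check:** my automatic circle fit of the rim found nothing usable, so I took the wheel's axis from the rim extents and the spindle in the two views instead. The two spindle sight lines passed within 2 mm of each other, and the handle radius came out at the expected 80 mm. A rough rim check in the scene view was about 6 mm off sideways, and I set it aside.

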